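# Reset the turn-number dial of the stamp counter

## Task

The temple stamp counter is opening for a new round of visitors, so reset its turn-number dial: free the pawl with the red release slide, turn the black knob back (clockwise seen from above) until the dial's white pointer just presses gently on its red end stop, and push the slide home again so that the pawl engages. Then turn the knob forward two clicks of the ratchet, one at a time and no further, and leave it there. Never force the dial against the pawl or the stop, and leave the seal, ink tin, booklet and slip box where they are.

Things in the scene. Friction and masses are not known exactly. Their poses are not given: they have to be found in the camera images.
- base: The dial's dark wooden housing, fixed to the desk: a block 160 mm (its x) by 245 mm (its y, from -85 to +160) and 50 mm high. Its origin lies on the desk straight below the knob's axis; z is up. Its +y side carries the red release slide, its +x -y quarter the end stop and the coloured dots.
- knob_grip (a point): Point on the knob's upright axis at the height to grip, 95 mm above the desk. The knob is a black upright bar 46 mm long (this point's x), 16 mm thick (its y), from 74 to 115 mm above the desk, on a metal dial of 52 mm radius whose top is 68 mm above the desk. A white stroke on top marks its +x end.
- knob (a joint): Angle of knob and dial about the upright axis, rad, counterclockwise from above positive (forward); the bar points along the housing's x turned by it. Turning forward, the pawl drops behind a tooth (a click) at 0.25, 0.70, 1.15, 1.60 and then stops the dial from turning back below that value. It stays where it is left; 0.1 N m turns it freely, about 0.3 N m over a tooth.
- dial: The dark steel ratchet wheel under the knob, 104 mm across, top 68 mm above the desk, with 14 saw teeth (one every 0.449 rad) and a white pointer arm that reaches 66 mm from the axis, at -0.9 rad (clockwise) from the bar's x direction. Origin at desk level on the axis. It turns as one with the knob.
- stop_block: The dial's end stop near the red dot: a red post (8 mm thick, 60 mm from the axis, up to 70 mm above the desk) that the pointer meets at a knob angle between -0.20 and 0.15 rad, set differently every time and not measured: feel for it. It is springy, about 40 N m per rad of knob. The origin lies at desk level on the knob's axis and does not tell where the post is set.
- pawl: The steel pawl, a bar 6 mm wide on a light spring (2 to 4 N) carried by the release slide; its rounded nose reaches in along the housing's -y to the teeth of the dial. The origin lies at desk level, near the axis.
- release (a joint): Travel of the release slide along the housing's +y, away from the knob, m: 0 = home (pawl engaged, it clicks over the teeth and blocks turning back), 0.014 = fully out (pawl clear of the teeth); the pawl is clear from 0.009 on. It stays where it is left, and takes about 6 N to move.
- release_grip (a point): Grip point of the release slide: the middle of a red upright tab, 24 mm wide (along the housing's x), 12 mm thick (along the housing's y), top 106 mm above the desk and standing on a steel block whose top is 64 mm above it. The point is 92 mm above the desk and, with the slide home, 102 mm from the knob's axis along the housing's +y.
- seal: A loose wooden seal, 34 mm square and 52 mm tall, standing on its rubber face beside the housing; origin under its centre. Not to be moved.
- ink_tin: A round red ink tin, 66 mm across, 26 mm tall; origin under its centre. Not to be moved.
- booklet: A booklet with orange covers lying flat, 120 by 180 by 18 mm; origin under its centre. Not to be moved.
- slip_box: An open yellow card box with paper slips, 110 by 75 mm, 50 mm tall (slips to 57 mm); origin under its centre. Not to be moved.

How it is judged:
By the outcome, as a careful person would: the job done as asked, in the order asked, and still so for the second after the job is handed in, with the robot touching nothing.
It also fails if it takes over 72 s, if anything falls off the work surface, if the arm or the gripper's body presses on something with over 40 N, if the wrist force passes 120 N, or if a joint passes its speed limit or range.

## Robot

A 6-joint arm with a two-finger parallel gripper is mounted at the origin on the work surface. World frame = base frame: x ahead of the robot, y to its left, z up, the work surface at z = 0. Lengths are in m, angles in rad, forces in N, time in s.
With the tool pointing down it reaches from about 0.275 to 0.85 m from the base axis. Payload 19 kg.
Tool frame: the origin (TCP) lies on the centre line of the jaws, within the pads' length; the fingertips stand 19 mm ahead of it and the grasp point (between the pads) is the TCP (manip.nose_length is the distance from the TCP to the fingertips, in m); z points along the fingers, x is the direction in which the jaws open and shut, and the axes are right-handed (so a half turn about z gives the same grasp; the last joint's range is limited). The gripper opens to 85 mm and grips with 20 to 120 N. Pads are 22 mm wide; open, the fingers measure 114 mm over their backs; the gripper's body (76 mm by 85 mm) begins 54 mm behind the grasp point. The pads swing forward as they close: fully open they stand 13 mm farther back than shut.
Start: joints at [0.968, 0.15, 1.437, -0, 1.554, -0.134], TCP at [0.26, 0.513, 0.25] pointing down, gripper open.
Joint ranges: [-2.8, 2.8], [-0.68, 2.1], [0.12, 2.68], [-1.39, 4.53], [0.16, 2.79], [-2.81, 2.81]. Speed limits (rad/s): [1.89, 1.89, 2.22, 3.01, 3.01, 3.01].

## Interface

Orientations are given as a unit quaternion [x, y, z, w].
In Python, from station import manip gives the robot as it stands.
- The arm moves only by the tool apply_moves, never from a script. Its argument "commands" is a list of rows, each a list of 5 numbers: the shift along the tool's x, y, z in mm, then the turn about the tool's z in degrees, then the closure, from -1 (fully open) to 1 (shut), so that 0 is half open. In form: [[tx, ty, tz, roll, grip], ...]. A call has 1 to 20 rows; each row shifts and turns the pose as measured when the row begins, along the tool's axes as they then stand; what a row does not reach is not made up. A row lasts 1/10 s, in which the tool goes at most 50 mm and 8.59 degrees, less where a joint would pass 70% of its speed; a pose out of reach is approached as far as the arm can. A call is refused whole if a number of a shift passes 50 or a number of a turn 8.59, either way. A call with a gripper value outside its range is refused whole. The fingers move at their own pace and stop on an object; the grip force is fixed at half the most. Time passes only in rows, so rows that do not move let the fingers close. It gives the time, the measured TCP pose, the force and the opening at its end, in the units of the state.
- manip.state(): the state, without advancing time (a new reading comes with each control period).
- manip.grab_frame(name): name is "scene" or "top" or "wrist"; returns the picture (384x512x3 uint8, blue, green, red); there is no depth.
- manip.calibration(name): a dict with "fx", "fy", "cx", "cy" (pixels), "camera_from_world" (4x4, takes a point from world to camera coordinates). Camera axes: x right, y up, looking along -z (the intrinsics and any distortion apply to the point x, -y, -z); pixel columns grow to the right and rows downward; lengths in m; the calibration is good to about 2 mm. A picture is of the moment at which its call begins: read the wrist's pose just before it. calibration takes no time and is no camera call; for the wrist camera it gives the pose at the moment of the call.
- manip.finish_job(): hands the job in, once; it reports no verdict.
Trained networks look in the newest picture that a camera, given by its name, has taken for a name from the list of things; names that differ only in an ending like _2 or _b are one class to them, and where a whole thing is asked for, a point or a joint stands for the part that bears it (a point fixed in the world has none). Each returns a list of dicts, best first, with "confidence" (0 to 1); they miss things now and then, are a little off and sometimes report something else, mostly with a low value. They report only what shows in the picture. A call takes as long as a camera call.
- manip.boxes_of(camera, target): "extent" ([left, top, right, bottom] as shares, 0 to 1, of the picture: columns of its width, rows of its height, round what is visible of it).
- manip.regions_of(camera, target): "pixels" (384x512 bool, what is visible of it) and "extent" ([left, top, right, bottom] as shares, 0 to 1, of the picture: columns of its width, rows of its height, round what is visible of it).
The state is a dict: "time": time; "joint_positions": joint angles; "qd": joint speeds; "tau": joint torques, N m; "position": TCP position; "orientation": TCP orientation; "ft_force": force on the tool from outside, world axes, zero at the start; "torque": the same for the moment, N m; "gripper_width": finger opening in m.
Only numpy, scipy, OpenCV 4.12 (cv2) and the standard library are available. Lean on these libraries where they do the work, as an engineer would, in place of code of your own. Each camera call takes 0.05 s, during which the arm holds its last target.

## Working session

There is one attempt and no reset: what is moved stays moved. The work goes in short steps, Python scripts to look and compute and a tool call to move; the robot and the scene stay as the last step left them, time stands still between calls to the robot, and variables do not carry over. Pictures are saved under pics/ and viewed, and the job is handed in when it is done.

Besides the shell and the picture viewer there is one more tool, called after "Call:" in YAML: its name, and indented under it one key for each argument. apply_moves: Moves the arm, as the interface text tells. Its arguments: {"type":"object","properties":{"commands":{"type":"array","items":{"type":"array","items":{"type":"number"}}}},"required":["commands"]}

```bash
ls; mkdir -p pics; python3 - <<'E'
from station import manip
import cv2,json
s=manip.state();print(s)
for n in("scene","top"):
    f=manip.grab_frame(n);cv2.imwrite(f"pics/{n}0.png",f)
    c=manip.calibration(n);print(n,c)
    for t in("base","knob_grip","dial","release_grip","stop_block","pawl"):
        for d in manip.boxes_of(n,t)[:2]:
            e=d["extent"];print(n,t,round(d["confidence"],2),[round(e[0]*512),round(e[1]*384),round(e[2]*512),round(e[3]*384)])
print(manip.state()["time"])
E
```

```text
pics
{'time': 0.0, 'joint_positions': array([ 9.68043801e-01,  1.50960067e-01,  1.43800643e+00,  1.39948653e-05,
        1.55379666e+00, -1.34005028e-01]), 'qd': array([ 5.25235564e-04,  9.69479185e-05,  2.66181697e-04,  1.73088754e-03,
       -6.91444677e-04, -6.59570632e-04]), 'tau': array([ 2.73129706e-03, -7.13046670e+01, -5.70883763e+01,  2.46912396e-05,
        8.84052337e-03,  4.25838863e-06]), 'position': array([0.25966   , 0.51278941, 0.24970247]), 'orientation': array([ 8.51988545e-01,  5.23560098e-01, -5.37929321e-04,  2.30651768e-04]), 'ft_force': array([-0.91670989, -0.54333774,  0.59304679]), 'torque': array([ 0.10040909, -0.01033361, -0.07735019]), 'gripper_width': 0.08539161419861874}
scene {'fx': 479.483178413187, 'fy': 479.483178413187, 'cx': 251.40695038603633, 'cy': 186.91192830345744, 'camera_from_world': array([[-0.23429624,  0.97213593, -0.00755038,  0.08765195],
       [-0.78735409, -0.18519455,  0.58802765,  0.44123276],
       [ 0.57024451,  0.14371749,  0.80880559, -1.46233779],
       [ 0.        ,  0.        ,  0.        ,  1.        ]])}
scene base 0.92 
[... 196 characters left out ...]
wl 0.46 [271, 179, 285, 190]
top {'fx': 354.93640262589025, 'fy': 354.93640262589025, 'cx': 262.43517126775373, 'cy': 197.21031644230422, 'camera_from_world': array([[-3.43386017e-03, -9.99993731e-01,  8.64391659e-04,
         8.22269485e-02],
       [ 9.83506924e-01, -3.22092730e-03,  1.80841800e-01,
        -6.11257487e-01],
       [-1.80837882e-01,  1.47112063e-03,  9.83511818e-01,
        -7.58487909e-01],
       [ 0.00000000e+00,  0.00000000e+00,  0.00000000e+00,
         1.00000000e+00]])}
top base 0.67 [199, 169, 324, 270]
top knob_grip 0.76 [259, 199, 297, 245]
top dial 0.73 [257, 198, 297, 247]
top release_grip 0.82 [226, 199, 258, 217]
top release_grip 0.69 [256, 197, 299, 246]
0.7
```

```bash
python3 - <<'E'
import cv2
a=cv2.imread("pics/top0.png")[150:290,180:345];cv2.imwrite("pics/top0c.png",cv2.resize(a,None,fx=4.5,fy=4.2,interpolation=cv2.INTER_CUBIC))
a=cv2.imread("pics/scene0.png")[120:260,190:345];cv2.imwrite("pics/scene0c.png",cv2.resize(a,None,fx=4,fy=4,interpolation=cv2.INTER_CUBIC))
E
```

```text
(no output)
```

View pics/top0.png

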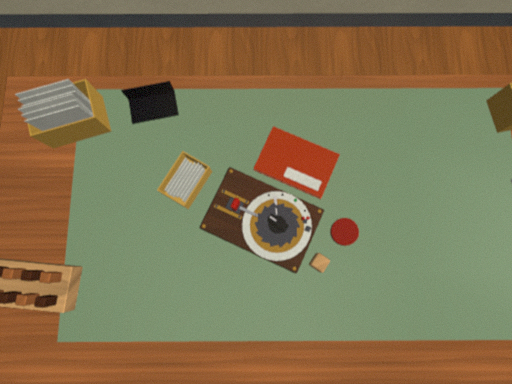

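View pics/top0c.png

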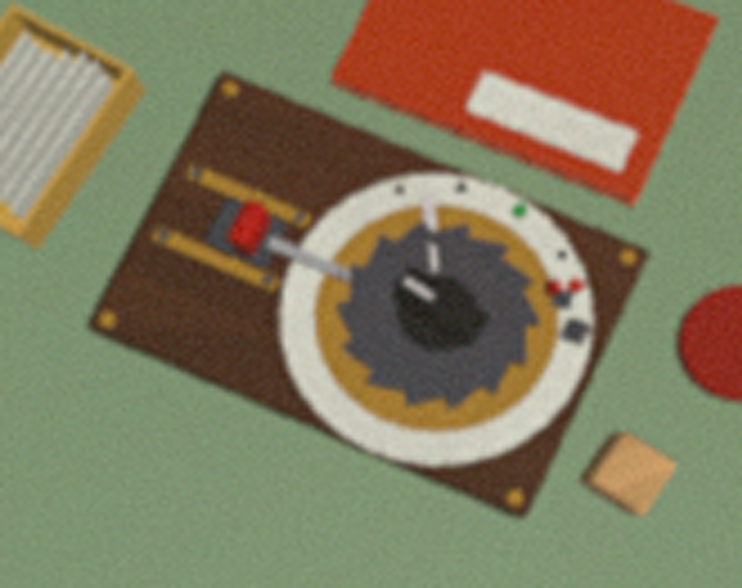

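View pics/scene0c.png

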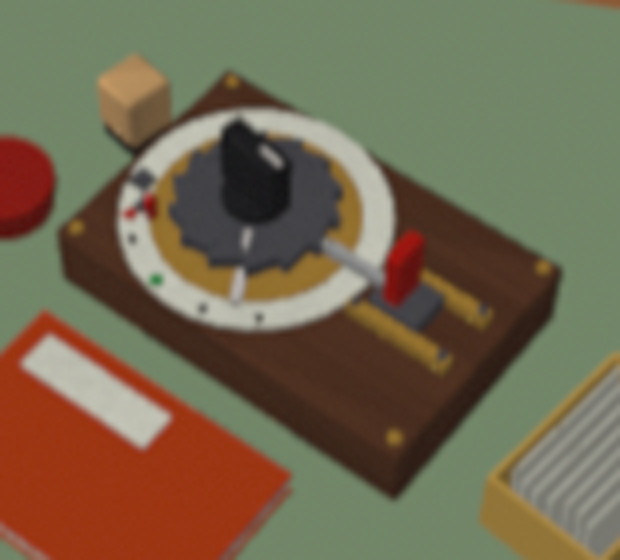

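```bash
cat > h.py <<'E'
import numpy as np
from station import manip
def proj(n,P,c=None):
    c=c or manip.calibration(n);P=np.atleast_2d(P)
    p=np.c_[P,np.ones(len(P))]@c["camera_from_world"].T
    return np.c_[c["fx"]*p[:,0]/-p[:,2]+c["cx"],c["fy"]*-p[:,1]/-p[:,2]+c["cy"]]
def ray(n,uv,z,c=None):
    c=c or manip.calibration(n);M=c["camera_from_world"];R=M[:3,:3];o=-R.T@M[:3,3]
    d=R.T@np.array([(uv[0]-c["cx"])/c["fx"],-(uv[1]-c["cy"])/c["fy"],-1.])
    return o+d*(z-o[2])/d[2]
def H(p,x,y,z):
    cc,s=np.cos(p[2]),np.sin(p[2]);return np.array([p[0]+cc*x-s*y,p[1]+s*x+cc*y,z])
E
python3 - <<'E'
from h import *
from scipy.optimize import least_squares
loc=[(80,160),(80,-85),(-80,-85),(-80,160)]
top=[(222,72),(648,252),(525,517),(92,325)];sc=[(397,467),(60,235),(228,70),(562,270)]
T=np.array(top)/[4.5,4.2]+[180,150];S=np.array(sc)/4+[190,120]
ct=manip.calibration("top");cs=manip.calibration("scene")
def f(p,w=3):
    P=np.array([H(p,x/1e3,y/1e3,.05) for x,y in loc]);r=[]
    if w&1:r.append((proj("top",P,ct)-T).ravel())
    if w&2:r.append((proj("scene",P,cs)-S).ravel())
    return np.concatenate(r)
for w in(1,2,3):
    s=least_squares(f,[.5,0,0],kwargs=dict(w=w));print(w,s.x,np.round(s.fun,1))
p=s.x
b=ray("top",np.array([403,277])/[4.5,4.2]+[180,150],.115);e=ray("top",np.array([436,299])/[4.5,4.2]+[180,150],.115)
print("stroke",b,e)
for n in("top","scene"): print(n,"knob top",proj(n,H(p,0,0,.115)),"tab top",proj(n,H(p,0,.102,.106)))
d=b-e;print("angle stroke",np.arctan2(d[1],d[0])-p[2]); d=b-H(p,0,0,.115);print("axis->tip",np.hypot(*d[:2]),np.arctan2(d[1],d[0])-p[2])
q=ray("top",np.array([427,205])/[4.5,4.2]+[180,150],.068)-H(p,0,0,.068);print("pointer",np.hypot(*q[:2]),np.arctan2(q[1],q[0])-p[2]+.9)
for u in((550,287),(576,285)):
    q=ray("top",np.array(u)/[4.5,4.2]+[180,150],.07)-H(p,0,0,.07);print("stop",np.hypot(*q[:2]),np.arctan2(q[1],q[0])-p[2]+.9)
print(H(p,0,.102,.092),H(p,0,0,.095))
s=manip.state()
from scipy.spatial.transform import Rotation as R
print(R.from_quat(s["orientation"]).as_matrix())
E
```

```text
1 [ 0.54707612  0.0466743  -0.43675011] [-0.1 -1.1  1.3 -0.6  0.5  1.  -1.8  0.4]
2 [ 0.55141063  0.04902925 -0.44070262] [ 0.5 -0.3 -2.  -0.4  0.2 -0.2  1.3  0.5]
3 [ 0.54879695  0.04777601 -0.43885759] [-0.4 -1.9  0.9 -1.2 -0.1  0.3 -2.3 -0.5  0.3 -1.5 -2.2 -1.3 -0.2 -1.
  0.9 -0.6]
stroke [0.56048973 0.06542365 0.115     ] [0.54937249 0.05011625 0.115     ]
top knob top [[278.00738947 221.45996412]] tab top [[234.53677669 201.9522434 ]]
scene knob top [[253.5301637 155.8860623]] tab top [[291.09178484 181.54939859]]
angle stroke 1.381516832242672
axis->tip 0.02116979235596445 1.4244937123235522
pointer 0.056873298779050285 1.4149756520763002
stop 0.057346739126379324 -0.022095924452048776
stop 0.0702042650827136 -0.04611855792014763
[0.59213732 0.14011026 0.092     ] [0.54879695 0.04777601 0.095     ]
[[ 4.51836122e-01  8.92100955e-01 -6.60046510e-05]
 [ 8.92100953e-01 -4.51836126e-01 -7.21613666e-05]
 [-9.41985098e-05 -2.62777000e-05 -9.99999995e-01]]
```

Call:
apply_moves:
  commands:
    - [-14, 36, 0, -0.2, -1]
    - [-14, 36, 0, -0.2, -1]
    - [-14, 36, 0, -0.2, -1]
    - [-14, 36, 0, -0.2, -1]
    - [-14, 36, 0, -0.2, -1]
    - [-14, 36, 0, -0.2, -1]
    - [-14, 36, 0, -0.2, -1]
    - [-14, 36, 0, -0.2, -1]
    - [-14, 36, 2, 0, -1]
    - [-14, 36, 3, 0, -1]
    - [-14, 36, 5, 0, -1]
    - [-10, 30, 5, 0, -1]
    - [0, 0, 0, 0, -1]

```text
time: 2.0
position: [0.5831, 0.1665, 0.2348]
orientation: [0.843, 0.537, 0.001, -0.0]
ft_force: [0.3, 0.3, 0.2]
gripper_width: 0.0856
```

```bash
python3 - <<'E'
from h import *
import cv2
s=manip.state();print(s["time"],s["position"],s["orientation"],s["ft_force"],s["torque"])
c=manip.calibration("wrist");f=manip.grab_frame("wrist");cv2.imwrite("pics/w1.png",cv2.resize(f,None,fx=1.5,fy=1.5))
M=c["camera_from_world"];print(-M[:3,:3].T@M[:3,3],c["fx"],c["cx"],c["cy"]);print(M[:3,:3])
p=[ 0.54879695 , 0.04777601 ,-0.43885759]
for q in((0,0,.115),(0,.102,.106),(80e-3,.16,.05),(-.08,.16,.05),(.08,-.085,.05),(-.08,-.085,.05)):print(q,proj("wrist",H(p,*q),c)*1.5)
E
```

```text
2.0 [0.58313261 0.16652244 0.23478735] [ 8.43386297e-01  5.37306783e-01  9.87740572e-04 -8.40642481e-06] [0.25178052 0.25139387 0.20640883] [0.03686439 0.00593015 0.00569263]
[0.52001569 0.19718727 0.35937415] 297.3331037985381 250.80266863739425 190.52204011123885
[[ 0.42175204  0.90670892  0.00203699]
 [-0.87131499  0.40590823 -0.27576927]
 [-0.25086929  0.11453139  0.9612217 ]]
(0, 0, 0.115) [[163.15441556 317.32614061]]
(0, 0.102, 0.106) [[339.86445743 312.61812666]]
(0.08, 0.16, 0.05) [[422.53025142 386.51957271]]
(-0.08, 0.16, 0.05) [[430.16837605 172.77560195]]
(0.08, -0.085, 0.05) [[104.54276191 385.84389387]]
(-0.08, -0.085, 0.05) [[ 65.33824757 171.49003644]]
```

View pics/w1.png

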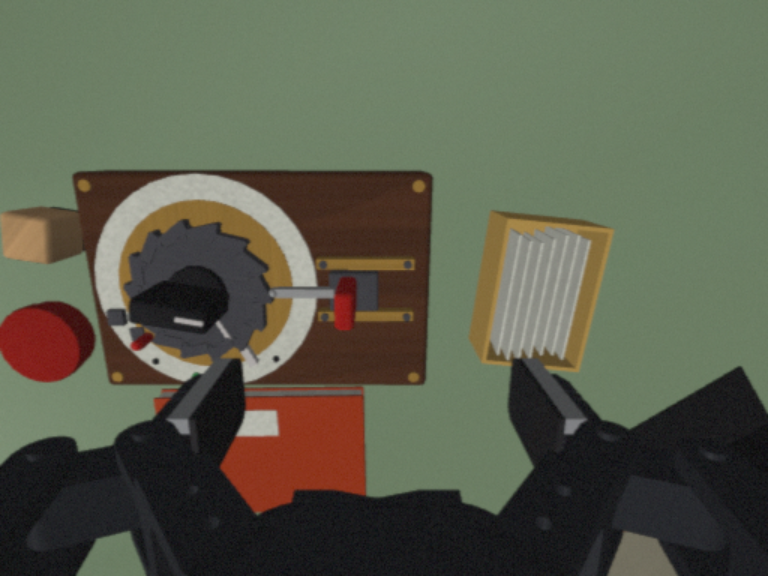

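```bash
python3 - <<'E'
from h import *
import cv2
from scipy.optimize import least_squares
f=cv2.resize(cv2.imread("pics/w1.png"),(512,384),interpolation=cv2.INTER_AREA)
cv2.imwrite("pics/w1c.png",cv2.resize(f[105:270,40:300],None,fx=3,fy=3,interpolation=cv2.INTER_CUBIC))
c=manip.calibration("wrist")
loc=[(80,160),(-80,160),(80,-85),(-80,-85)]
W=np.array([(425,384),(432.5,172),(109,384.5),(74,172)])/1.5
g=lambda p:(proj("wrist",np.array([H(p,x/1e3,y/1e3,.05) for x,y in loc]),c)-W).ravel()
s=least_squares(g,[.5488,.0478,-.439]);p=s.x;print(p,np.round(s.fun,1))
for q in((0,0,.115),(0,.102,.106)):print(q,(proj("wrist",H(p,*q),c)-[40,105])*3)
E
```

```text
[ 0.54891363  0.05209561 -0.43708406] [ 1.2  1.1  1.5 -0.1  0.   0.6 -2.5 -0.6]
(0, 0, 0.115) [[217.84788551 317.96847079]]
(0, 0.102, 0.106) [[570.51862427 308.1911107 ]]
```

View pics/w1c.png

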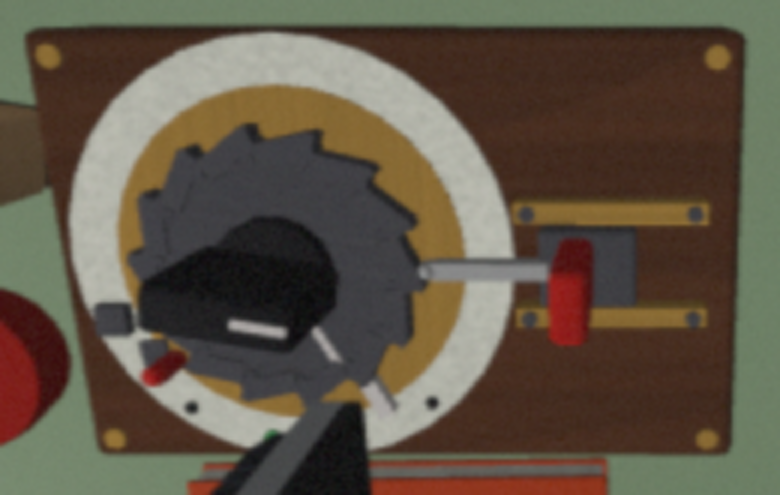

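```bash
python3 - <<'E'
from h import *
c=manip.calibration("wrist")
t=ray("wrist",np.array([569,312])/3+[40,105],.106,c);k=ray("wrist",np.array([217,318])/3+[40,105],.115,c)
print(t)
from scipy.spatial.transform import Rotation as R
s=manip.state();Rm=R.from_quat(s["orientation"]).as_matrix();print(Rm.T@(np.array([*t[:2],.092])-s["position"])*1000, np.arctan2(Rm[1,0],Rm[0,0]))
print("bar tip stroke",[ray("wrist",np.array(u)/3+[40,105],.115,c) for u in((230,325),(286,333))])
E
```

```text
[0.59298845 0.14355931 0.106     ]
[-17.61770253  19.87806469 143.24247809] 1.1350892621778044
bar tip stroke [array([0.55226335, 0.05413532, 0.115     ]), array([0.561293  , 0.06763484, 0.115     ])]
```

Call:
apply_moves:
  commands:
    - [-9, 10, 15, 0, -0.3]
    - [-9, 10, 20, 0, -0.3]
    - [0, 0, 20, 0, -0.3]
    - [0, 0, 20, 0, -0.3]
    - [0, 0, 0, 0, -0.3]

```text
time: 2.55
position: [0.5914, 0.1434, 0.1561]
orientation: [0.842, 0.539, 0.001, -0.0]
ft_force: [-0.4, 0.8, 0.2]
gripper_width: 0.0554
```

```bash
python3 - <<'E'
from h import *
import cv2
s=manip.state()
c=manip.calibration("wrist");f=manip.grab_frame("wrist");cv2.imwrite("pics/w2.png",cv2.resize(f,None,fx=1.5,fy=1.5))
print(s["position"],s["gripper_width"],proj("wrist",[.593,.1436,.106],c)*1.5,proj("wrist",s["position"],c)*1.5,proj("wrist",[*s["position"][:2],.106],c)*1.5)
np.save("c2.npy",c)
E
```

```text
[0.59135223 0.14337941 0.15612596] 0.05543595577191029 [[374.54887205 334.75932751]] [[371.61493622 391.89191926]] [[372.42738597 331.64738822]]
```

View pics/w2.png

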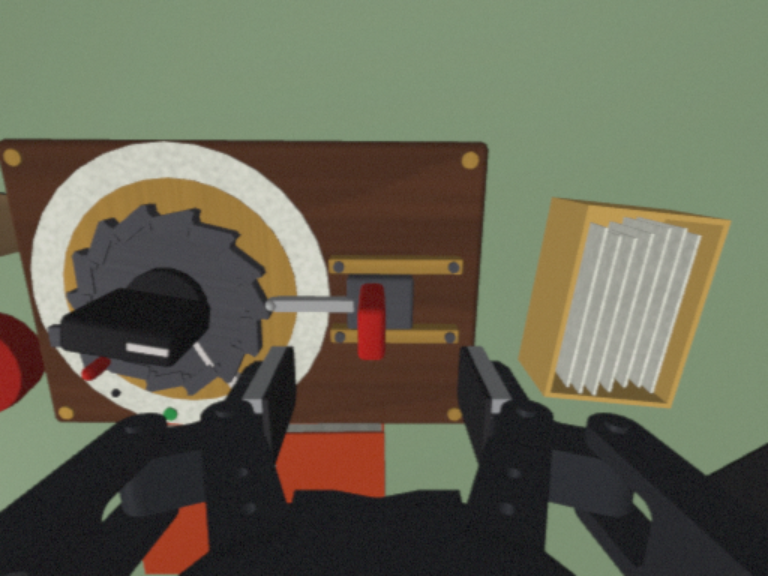

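Call:
apply_moves:
  commands:
    - [0, 0, 20, 0, -0.3]
    - [0, 0, 20, 0, -0.3]
    - [0, 0, 18, 0, -0.3]
    - [0, 0, 5, 0, -0.3]
    - [0, 0, 0, 0, -0.1]
    - [0, 0, 0, 0, 0.3]
    - [0, 0, 0, 0, 0.6]
    - [0, 0, 0, 0, 0.8]
    - [0, 0, 0, 0, 0.8]

```text
time: 3.5
position: [0.5942, 0.1454, 0.1023]
orientation: [0.841, 0.54, 0.007, 0.003]
ft_force: [2.8, 0.6, -9.3]
gripper_width: 0.0105
```

```bash
python3 - <<'E'
from h import *
s=manip.state();print(s["position"],s["gripper_width"],s["ft_force"],s["torque"])
E
```

```text
[0.59421149 0.1454432  0.10229099] 0.010496163516775913 [ 2.78946462  0.63019179 -9.28660532] [ 0.02097416 -0.18711042 -0.29550263]
```

Call:
apply_moves:
  commands:
    - [4, 0, 0, 0, 0.8]
    - [4, 0, 0, 0, 0.8]
    - [3, 0, 0, 0, 0.8]
    - [0, 0, 0, 0, 0.8]

```text
time: 3.9
position: [0.5981, 0.1535, 0.1021]
orientation: [0.842, 0.54, 0.004, 0.004]
ft_force: [-1.8, -2.9, -1.3]
gripper_width: 0.0112
```

```bash
python3 - <<'E'
from h import *
import cv2
s=manip.state();print(s["position"],s["gripper_width"],s["ft_force"],s["torque"])
f=manip.grab_frame("wrist");cv2.imwrite("pics/w3.png",cv2.resize(f,None,fx=1.5,fy=1.5))
E
```

```text
[0.59805315 0.15353247 0.10212793] 0.011174961667336726 [-1.77264795 -2.8976324  -1.25952845] [-0.24487144  0.1955224  -0.22310754]
```

View pics/w3.png

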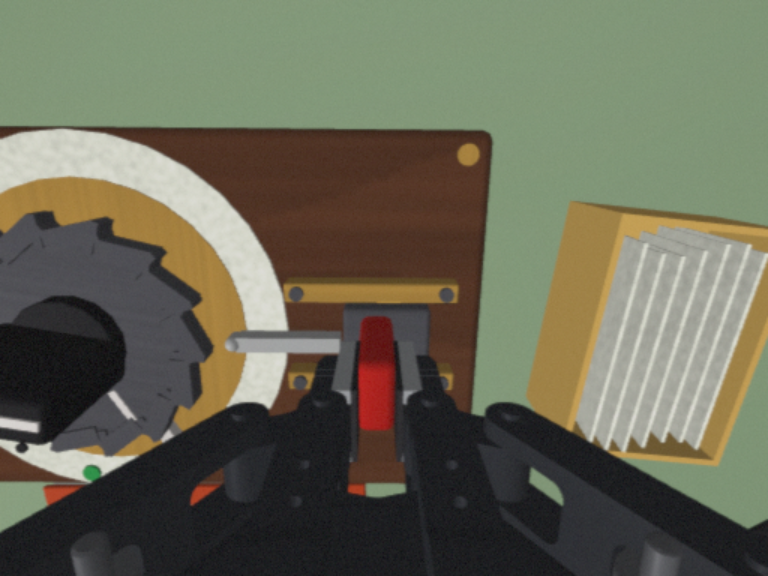

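Call:
apply_moves:
  commands:
    - [1.5, 0, 0, 0, 0.8]
    - [0, 0, 0, 0, 0.8]

```text
time: 4.15
position: [0.5981, 0.1535, 0.1022]
orientation: [0.842, 0.54, 0.003, 0.004]
ft_force: [-0.3, 2.3, -1.7]
gripper_width: 0.0105
```

```bash
python3 - <<'E'
from h import *
s=manip.state();print(s["position"],s["gripper_width"],s["ft_force"],s["torque"])
E
```

```text
[0.5980638  0.15351501 0.10215531] 0.010545116598521847 [-0.33185241  2.26791975 -1.68400129] [ 0.55935126 -0.07761073 -0.22248672]
```

Call:
apply_moves:
  commands:
    - [0, 0, 0, 0, 0.3]
    - [0, 0, 0, 0, -0.1]
    - [0, 0, 0, 0, -0.3]
    - [0, 0, -30, 0, -0.3]
    - [0, 0, -30, 0, -0.3]
    - [-25, 0, -10, 0, -0.3]
    - [-30, 0, 0, 0, -0.3]
    - [-30, 0, 0, 0, -0.3]
    - [-28, 0, 0, 0, -0.3]
    - [0, 0, 0, -8.5, -0.3]
    - [0, 0, 0, -8.5, -0.3]
    - [0, 0, 0, -8.5, -0.3]
    - [0, 0, 0, -8.5, -0.3]
    - [0, 0, 0, -8.5, -0.3]
    - [0, 0, 0, -8.5, -0.3]
    - [0, 0, 0, -8.5, -0.3]
    - [0, 0, 0, -8.5, -0.3]
    - [0, 0, 0, -8.5, -0.3]
    - [0, 0, 0, 0, -0.3]

```text
time: 6.05
position: [0.5513, 0.0497, 0.1799]
orientation: [0.315, 0.949, 0.003, 0.011]
ft_force: [-0.7, 0.3, 0.7]
gripper_width: 0.0552
```

```bash
python3 - <<'E'
from h import *
import cv2
s=manip.state()
from scipy.spatial.transform import Rotation as R
Rm=R.from_quat(s["orientation"]).as_matrix();print(s["position"],s["gripper_width"],np.arctan2(Rm[1,0],Rm[0,0]),Rm[2],s["ft_force"],s["torque"],s["joint_positions"])
c=manip.calibration("wrist");f=manip.grab_frame("wrist");cv2.imwrite("pics/w4.png",cv2.resize(f,None,fx=1.5,fy=1.5))
print(proj("wrist",[.549,.0485,.115],c)*1.5,proj("wrist",[*s["position"][:2],.115],c)*1.5)
for d in(0,.05):
    for xx in(-.04,0,.04): print(proj("wrist",s["position"]*[1,1,0]+[0,0,.115]+Rm[:,1]*xx,c)*1.5)
np.save("c4.npy",c["camera_from_world"])
E
```

```text
[0.5512785  0.04974015 0.17994726] 0.055240013420258006 2.500069918758057 [-0.01817853  0.01214556 -0.99976098] [-0.72951601  0.25870923  0.66638328] [-0.02200536  0.02938521 -0.01905124] [-4.91757140e-02  1.26499633e-01  1.60810450e+00 -7.17192979e-05
  1.38512429e+00 -2.54934359e+00]
[[379.72767936 309.51786706]] [[377.30549524 314.43553712]]
[[377.45516134 225.750722  ]]
[[377.30549524 314.43553712]]
[[377.17136443 393.91489867]]
[[377.45516134 225.750722  ]]
[[377.30549524 314.43553712]]
[[377.17136443 393.91489867]]
```

View pics/w4.png

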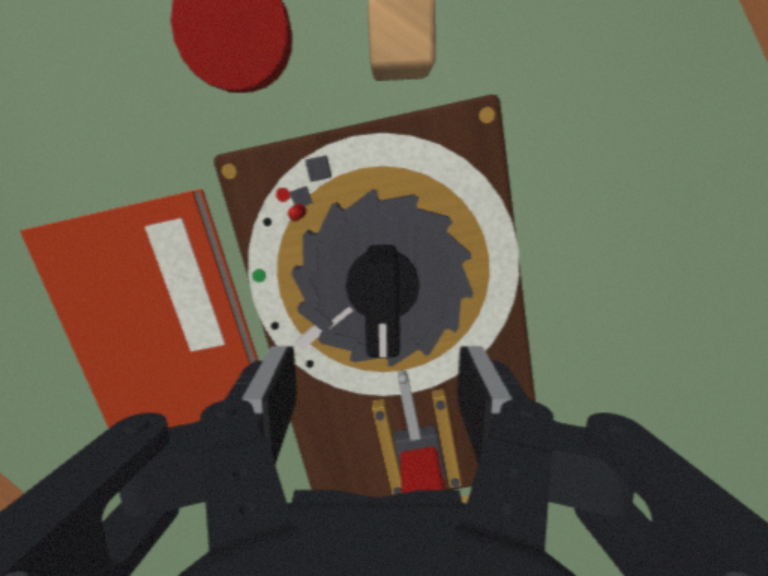

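```bash
python3 - <<'E'
from h import *
from scipy.spatial.transform import Rotation as R
s=manip.state();Rm=R.from_quat(s["orientation"]).as_matrix();P=s["position"];c=manip.calibration("wrist")
print(Rm[:,2])
q=P+Rm[:,2]*.065
for d in([0,0],[.003,0],[0,-.003]): print(proj("wrist",q+Rm[:,0]*d[0]+Rm[:,1]*d[1],c)*1.5)
E
```

```text
[ 0.02186102 -0.00114922 -0.99976036]
[[374.70614989 316.02914933]]
[[381.35770338 316.03515109]]
[[374.70604621 309.7319624 ]]
```

Call:
apply_moves:
  commands:
    - [1.7, -3, 25, 0, -0.3]
    - [0, 0, 25, 0, -0.3]
    - [0, 0, 22, 0, -0.3]
    - [0, 0, 8, 0, -0.3]
    - [0, 0, 0, 0, -0.3]

```text
time: 6.6
position: [0.5509, 0.0485, 0.0992]
orientation: [0.329, 0.944, 0.004, 0.012]
ft_force: [-0.5, -1.1, 0.7]
gripper_width: 0.0556
```

```bash
cat > st.py <<'E'
from h import *
from scipy.spatial.transform import Rotation as R
s=manip.state();Rm=R.from_quat(s["orientation"]).as_matrix()
print("t",round(s["time"],2),"P",np.round(s["position"]*1e3,1),"jaw",round(np.arctan2(Rm[1,0],Rm[0,0]),4),"knob",round(np.arctan2(Rm[1,0],Rm[0,0])-1.133,4),"zax",np.round(Rm[:,2],3),"w",round(s["gripper_width"]*1e3,1),"F",np.round(s["ft_force"],1),"T",np.round(s["torque"],2),"Ftool",np.round(Rm.T@s["ft_force"],1))
E
python3 st.py; python3 - <<'E'
from h import *
import cv2
f=manip.grab_frame("wrist");cv2.imwrite("pics/w5.png",cv2.resize(f,None,fx=1.5,fy=1.5))
E
```

```text
t 6.6 P [550.9  48.5  99.2] jaw 2.4714 knob 1.3384 zax [ 0.026 -0.001 -1.   ] w 55.6 F [-0.5 -1.1  0.7] T [ 0.03 -0.02 -0.03] Ftool [-0.3 -1.2 -0.7]
```

View pics/w5.png

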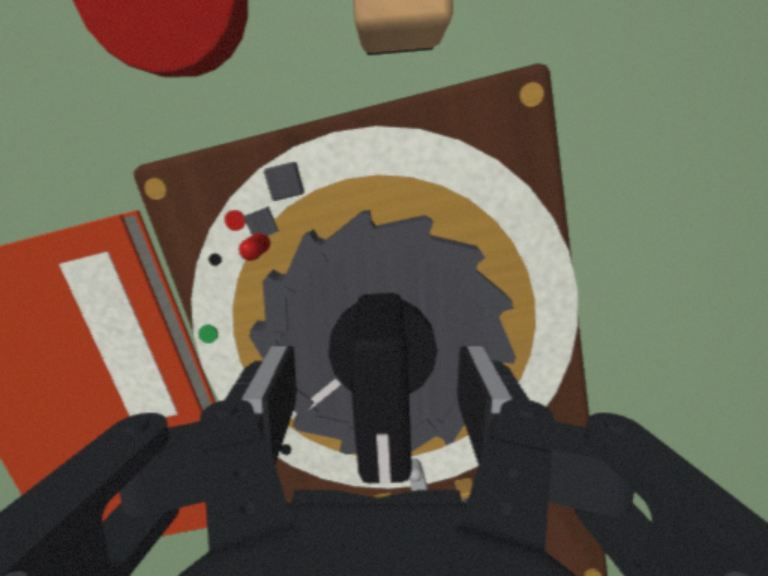

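Call:
apply_moves:
  commands:
    - [1.3, 0, 2, -1, -0.3]
    - [0, 0, 0, 0, 0.1]
    - [0, 0, 0, 0, 0.4]
    - [0, 0, 0, 0, 0.7]
    - [0, 0, 0, 0, 0.7]
    - [0, 0, 0, 0, 0.7]

```text
time: 7.25
position: [0.5504, 0.0505, 0.101]
orientation: [0.321, 0.947, 0.005, 0.013]
ft_force: [4.6, -2.3, -5.7]
gripper_width: 0.0153
```

```bash
python3 st.py; python3 st.py
```

```text
t 7.25 P [550.4  50.5 101. ] jaw 2.4879 knob 1.3549 zax [ 0.028  0.001 -1.   ] w 15.3 F [ 4.6 -2.3 -5.7] T [ 0.32  0.14 -0.05] Ftool [-4.9  0.8  5.8]
t 7.25 P [550.4  50.5 101. ] jaw 2.4879 knob 1.3549 zax [ 0.028  0.001 -1.   ] w 15.3 F [ 4.6 -2.3 -5.7] T [ 0.32  0.14 -0.05] Ftool [-4.9  0.8  5.8]
```

Call:
apply_moves:
  commands:
    - [0, 0, 0, 5, 0.7]
    - [0, 0, 0, 6, 0.7]
    - [0, 0, 0, 6, 0.7]
    - [0, 0, 0, 0, 0.7]

```text
time: 7.65
position: [0.551, 0.0498, 0.101]
orientation: [0.462, 0.887, 0.007, 0.013]
ft_force: [0.4, 1.0, -1.9]
gripper_width: 0.0151
```

```bash
python3 st.py;python3 - <<'E'
from h import *
import cv2
f=manip.grab_frame("wrist");cv2.imwrite("pics/w6.png",cv2.resize(f,None,fx=1.5,fy=1.5))
E
```

```text
t 7.65 P [551.   49.8 101. ] jaw 2.1807 knob 1.0477 zax [ 0.029  0.    -1.   ] w 15.1 F [ 0.4  1.  -1.9] T [ 0.66  0.51 -0.06] Ftool [0.6 0.8 1.9]
```

View pics/w6.png

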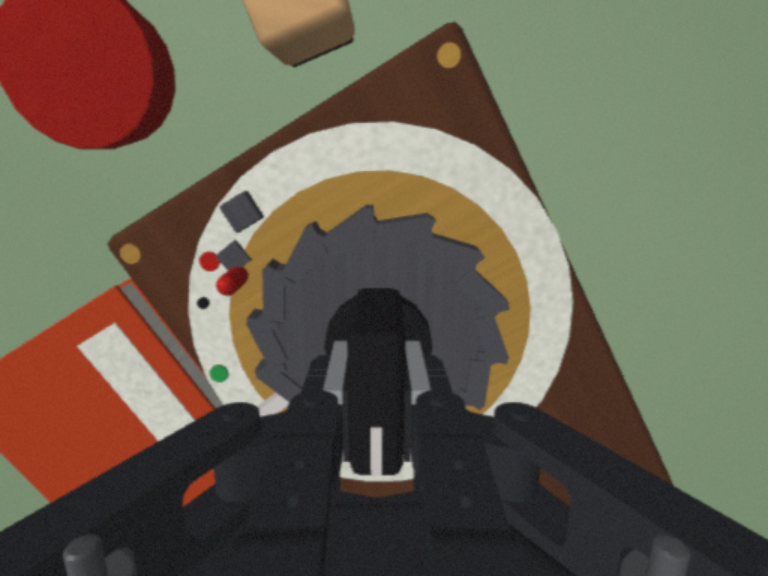

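Call:
apply_moves:
  commands:
    - [0, 0, 0, 6, 0.7]
    - [0, 0, 0, 6, 0.7]
    - [0, 0, 0, 6, 0.7]
    - [0, 0, 0, 6, 0.7]
    - [0, 0, 0, 6, 0.7]
    - [0, 0, 0, 6, 0.7]
    - [0, 0, 0, 3, 0.7]
    - [0, 0, 0, 0, 0.7]

```text
time: 8.5
position: [0.5514, 0.0481, 0.101]
orientation: [0.729, 0.684, 0.01, 0.012]
ft_force: [1.0, 2.3, -3.1]
gripper_width: 0.0145
```

```bash
python3 st.py
```

```text
t 8.5 P [551.4  48.1 101. ] jaw 1.5068 knob 0.3738 zax [ 0.03  -0.004 -1.   ] w 14.5 F [ 1.   2.3 -3.1] T [ 0.04  0.35 -0.12] Ftool [2.3 0.7 3.1]
```

Call:
apply_moves:
  commands:
    - [0, 0, 0, 4, 0.7]
    - [0, 0, 0, 2, 0.7]
    - [0, 0, 0, 0, 0.7]

```text
time: 8.8
position: [0.5513, 0.0478, 0.101]
orientation: [0.761, 0.649, 0.01, 0.011]
ft_force: [0.2, 1.3, -3.1]
gripper_width: 0.015
```

```bash
python3 st.py;python3 - <<'E'
from h import *
import cv2
f=manip.grab_frame("wrist");cv2.imwrite("pics/w7.png",cv2.resize(f,None,fx=1.5,fy=1.5))
E
python3 st.py
```

```text
t 8.8 P [551.3  47.8 101. ] jaw 1.4116 knob 0.2786 zax [ 0.03  -0.005 -1.   ] w 15.0 F [ 0.2  1.3 -3.1] T [-0.19  0.36 -0.07] Ftool [ 1.4 -0.1  3.1]
t 8.85 P [551.3  47.8 101. ] jaw 1.4123 knob 0.2793 zax [ 0.03  -0.005 -1.   ] w 15.1 F [ 1.4 -1.1 -3.9] T [-0.38  0.43 -0.09] Ftool [-0.9  1.4  4. ]
```

View pics/w7.png

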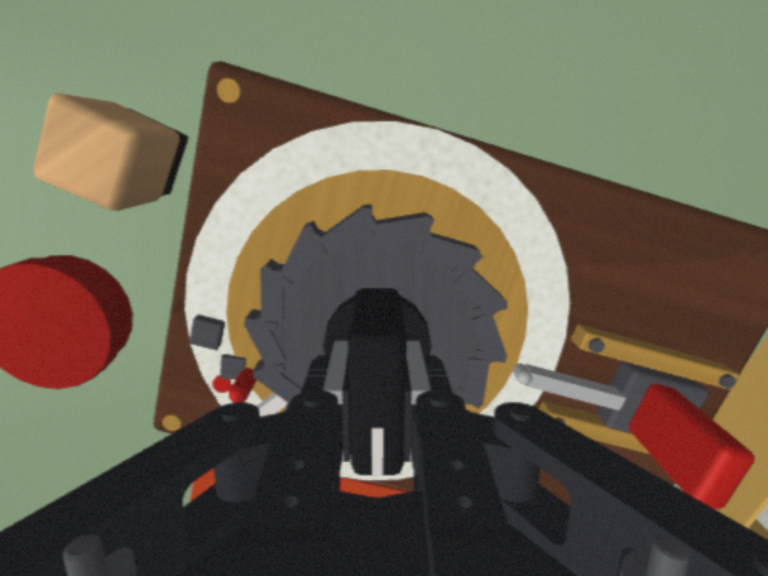

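Call:
apply_moves:
  commands:
    - [0, 0, 0, 3, 0.7]
    - [0, 0, 0, 2, 0.7]
    - [0, 0, 0, 0, 0.7]

```text
time: 9.15
position: [0.5513, 0.0476, 0.1009]
orientation: [0.786, 0.618, 0.01, 0.011]
ft_force: [1.8, 2.3, -4.0]
gripper_width: 0.0151
```

```bash
python3 st.py
```

```text
t 9.15 P [551.3  47.6 100.9] jaw 1.3327 knob 0.1997 zax [ 0.03  -0.005 -1.   ] w 15.1 F [ 1.8  2.3 -4. ] T [-0.12  0.17 -0.06] Ftool [2.6 1.1 4.1]
```

Call:
apply_moves:
  commands:
    - [0, 0, 0, 1.5, 0.7]
    - [0, 0, 0, 0, 0.7]

```text
time: 9.35
position: [0.5513, 0.0476, 0.101]
orientation: [0.793, 0.609, 0.01, 0.011]
ft_force: [0.8, 0.1, -3.1]
gripper_width: 0.015
```

```bash
python3 st.py
```

```text
t 9.35 P [551.3  47.6 101. ] jaw 1.309 knob 0.176 zax [ 0.03  -0.005 -1.   ] w 15.0 F [ 0.8  0.1 -3.1] T [-0.35  0.31 -0.06] Ftool [0.3 0.6 3.1]
```

Call:
apply_moves:
  commands:
    - [0, 0, 0, 1.5, 0.7]
    - [0, 0, 0, 0, 0.7]

```text
time: 9.55
position: [0.5513, 0.0475, 0.101]
orientation: [0.801, 0.598, 0.01, 0.011]
ft_force: [1.2, 0.6, -3.2]
gripper_width: 0.0152
```

```bash
python3 st.py;python3 - <<'E'
from h import *
import cv2
f=manip.grab_frame("wrist");cv2.imwrite("pics/w8.png",cv2.resize(f[220:300,100:300],None,fx=4,fy=4,interpolation=cv2.INTER_CUBIC))
f=manip.grab_frame("scene");cv2.imwrite("pics/s8.png",cv2.resize(f[120:260,190:345],None,fx=4,fy=4,interpolation=cv2.INTER_CUBIC))
E
```

```text
t 9.55 P [551.3  47.5 101. ] jaw 1.2823 knob 0.1493 zax [ 0.03  -0.006 -1.   ] w 15.2 F [ 1.2  0.6 -3.2] T [-0.46  0.31 -0.14] Ftool [0.9 0.9 3.2]
```

View pics/w8.png

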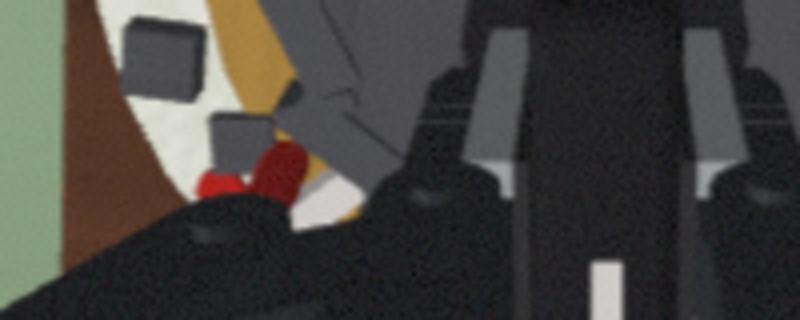

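View pics/s8.png

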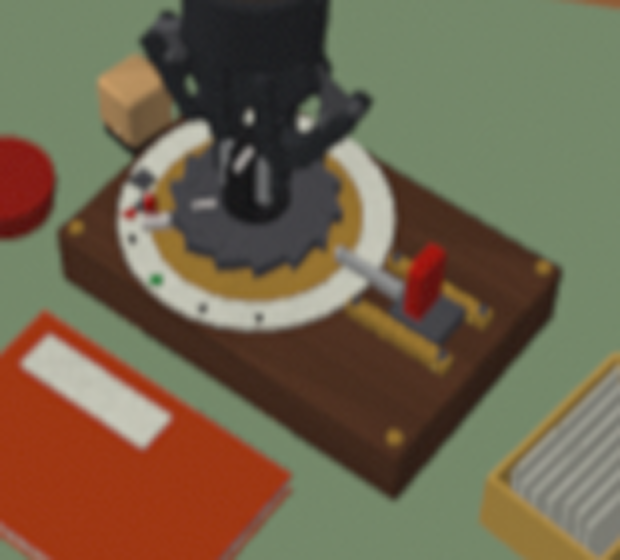

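Call:
apply_moves:
  commands:
    - [0, 0, 0, 1, 0.7]
    - [0, 0, 0, 0, 0.7]

```text
time: 9.85
position: [0.5512, 0.0475, 0.1009]
orientation: [0.806, 0.591, 0.01, 0.011]
ft_force: [-0.0, 0.3, -2.6]
gripper_width: 0.0154
```

```bash
python3 st.py
```

```text
t 9.85 P [551.2  47.5 100.9] jaw 1.2651 knob 0.1321 zax [ 0.03  -0.006 -1.   ] w 15.4 F [-0.   0.3 -2.6] T [-0.49  0.33 -0.03] Ftool [ 0.3 -0.2  2.6]
```

Call:
apply_moves:
  commands:
    - [0, 0, 0, 1, 0.7]
    - [0, 0, 0, 0, 0.7]

```text
time: 10.05
position: [0.5513, 0.0475, 0.1009]
orientation: [0.812, 0.584, 0.01, 0.011]
ft_force: [-0.1, -0.4, -2.9]
gripper_width: 0.0152
```

```bash
python3 st.py
```

```text
t 10.05 P [551.3  47.5 100.9] jaw 1.2464 knob 0.1134 zax [ 0.03  -0.006 -1.   ] w 15.2 F [-0.1 -0.4 -2.9] T [-0.52  0.33  0.21] Ftool [-0.4 -0.   2.9]
```

Call:
apply_moves:
  commands:
    - [0, 0, 0, 0.4, 0.7]
    - [0, 0, 0, 0, 0.7]

```text
time: 10.25
position: [0.5513, 0.0475, 0.1009]
orientation: [0.814, 0.581, 0.01, 0.011]
ft_force: [0.6, 0.3, -2.9]
gripper_width: 0.0151
```

```bash
python3 st.py;python3 - <<'E'
from h import *
import cv2
f=manip.grab_frame("wrist");cv2.imwrite("pics/w9.png",cv2.resize(f[220:300,100:300],None,fx=4,fy=4,interpolation=cv2.INTER_CUBIC))
E
python3 st.py
```

```text
t 10.25 P [551.3  47.5 100.9] jaw 1.2391 knob 0.1061 zax [ 0.03  -0.006 -1.   ] w 15.1 F [ 0.6  0.3 -2.9] T [-0.58  0.3   0.29] Ftool [0.4 0.4 2.9]
t 10.3 P [551.3  47.5 100.9] jaw 1.2394 knob 0.1064 zax [ 0.03  -0.006 -1.   ] w 15.1 F [ 1.4 -0.9 -3.3] T [-0.57  0.32  0.34] Ftool [-0.4  1.5  3.3]
```

View pics/w9.png

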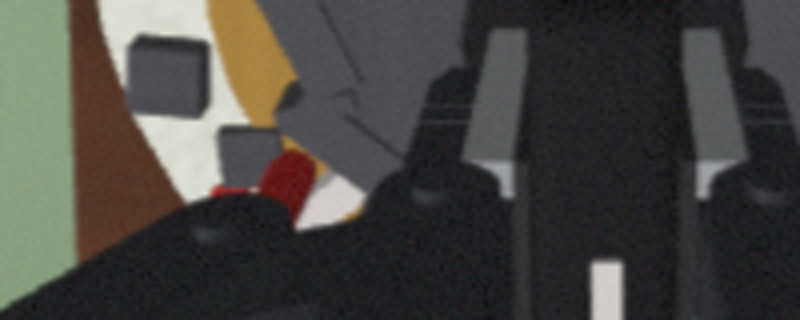

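Call:
apply_moves:
  commands:
    - [0, 0, 0, 0.4, 0.7]
    - [0, 0, 0, 0, 0.7]

```text
time: 10.5
position: [0.5513, 0.0475, 0.1009]
orientation: [0.816, 0.578, 0.01, 0.011]
ft_force: [1.0, -0.2, -2.3]
gripper_width: 0.0153
```

```bash
python3 st.py
```

```text
t 10.5 P [551.3  47.5 100.9] jaw 1.2322 knob 0.0992 zax [ 0.03  -0.006 -1.   ] w 15.3 F [ 1.  -0.2 -2.3] T [-0.63  0.34  0.49] Ftool [0.1 0.9 2.4]
```

Call:
apply_moves:
  commands:
    - [0, 0, 0, 0, 0.3]
    - [0, 0, 0, 0, -0.1]
    - [0, 0, 0, 0, -0.3]
    - [0, 0, -25, 0, -0.3]
    - [0, 0, -30, 0, -0.3]
    - [0, 0, -20, 3, -0.3]
    - [0, 0, 0, 2.5, -0.3]
    - [25, -1, 0, 0, -0.3]
    - [30, -1, 0, 0, -0.3]
    - [30, 0, 0, 0, -0.3]
    - [26, 0, 0, 0, -0.3]
    - [0, 0, 0, 0, -0.3]

```text
time: 11.7
position: [0.5968, 0.1527, 0.1827]
orientation: [0.845, 0.534, 0.014, 0.011]
ft_force: [-0.2, -0.2, -0.5]
gripper_width: 0.0552
```

```bash
python3 st.py;python3 - <<'E'
from h import *
import cv2
f=manip.grab_frame("wrist");cv2.imwrite("pics/w10.png",cv2.resize(f,None,fx=1.5,fy=1.5))
E
```

```text
t 11.7 P [596.8 152.7 182.7] jaw 1.1278 knob -0.0052 zax [ 0.035 -0.004 -0.999] w 55.2 F [-0.2 -0.2 -0.5] T [0.02 0.1  0.02] Ftool [-0.3 -0.1  0.5]
```

View pics/w10.png

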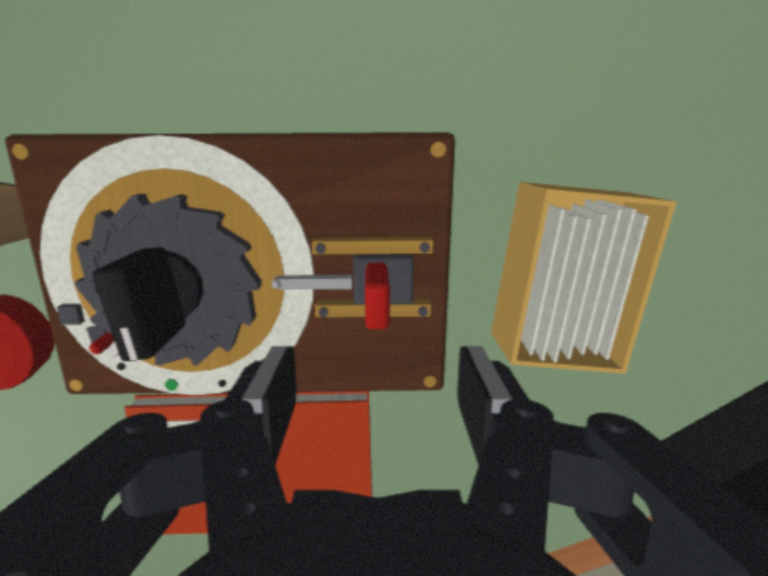

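Call:
apply_moves:
  commands:
    - [0, -1.5, 25, 0, -0.3]
    - [0, 0, 25, 0, -0.3]
    - [0, 0, 22, 0, -0.3]
    - [0, 0, 9, 0, -0.3]
    - [0, 0, 0, 0, 0]
    - [0, 0, 0, 0, 0.4]
    - [0, 0, 0, 0, 0.8]
    - [0, 0, 0, 0, 0.8]
    - [0, 0, 0, 0, 0.8]

```text
time: 12.65
position: [0.5981, 0.1494, 0.1029]
orientation: [0.846, 0.534, 0.015, 0.012]
ft_force: [4.5, 1.2, -13.3]
gripper_width: 0.0105
```

```bash
python3 st.py
```

```text
t 12.65 P [598.1 149.4 102.9] jaw 1.126 knob -0.007 zax [ 0.039 -0.004 -0.999] w 10.5 F [  4.5   1.2 -13.3] T [-0.08 -0.35  0.19] Ftool [ 2.9  3.1 13.5]
```

Call:
apply_moves:
  commands:
    - [-3, 0, 0, 0, 0.8]
    - [-3, 0, 0, 0, 0.8]
    - [-2, 0, 0, 0, 0.8]
    - [0, 0, 0, 0, 0.8]

```text
time: 13.05
position: [0.5952, 0.1432, 0.1028]
orientation: [0.845, 0.534, 0.017, 0.012]
ft_force: [3.0, -0.3, -10.4]
gripper_width: 0.0107
```

```bash
python3 st.py
```

```text
t 13.05 P [595.2 143.2 102.8] jaw 1.1273 knob -0.0057 zax [ 0.041 -0.002 -0.999] w 10.7 F [  3.   -0.3 -10.4] T [-0.49 -0.07  0.12] Ftool [ 0.9  2.4 10.5]
```

Call:
apply_moves:
  commands:
    - [-2, 0, 0, 0, 0.8]
    - [-1.5, 0, 0, 0, 0.8]
    - [0, 0, 0, 0, 0.8]

```text
time: 13.35
position: [0.5941, 0.141, 0.1028]
orientation: [0.845, 0.534, 0.018, 0.011]
ft_force: [2.3, 0.6, -9.5]
gripper_width: 0.0105
```

```bash
python3 st.py;python3 - <<'E'
from h import *
import cv2
f=manip.grab_frame("wrist");cv2.imwrite("pics/w11.png",cv2.resize(f,None,fx=1.5,fy=1.5))
E
```

```text
t 13.35 P [594.1 141.  102.8] jaw 1.128 knob -0.005 zax [ 0.042 -0.    -0.999] w 10.5 F [ 2.3  0.6 -9.5] T [-0.54 -0.06  0.09] Ftool [1.4 1.5 9.6]
```

View pics/w11.png

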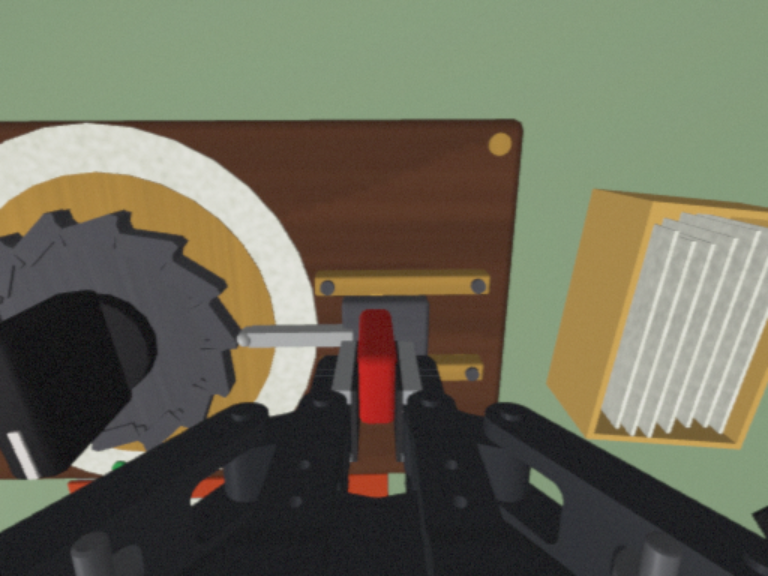

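Call:
apply_moves:
  commands:
    - [-2, 0, 0, 0, 0.8]
    - [-1, 0, 0, 0, 0.8]
    - [0, 0, 0, 0, 0.8]

```text
time: 13.7
position: [0.5936, 0.1398, 0.1028]
orientation: [0.845, 0.535, 0.019, 0.011]
ft_force: [3.7, 0.1, -10.8]
gripper_width: 0.0109
```

```bash
python3 st.py
```

```text
t 13.7 P [593.6 139.8 102.8] jaw 1.1287 knob -0.0043 zax [ 0.044  0.003 -0.999] w 10.9 F [  3.7   0.1 -10.8] T [-0.73 -0.01 -0.02] Ftool [ 1.4  2.9 11. ]
```

Call:
apply_moves:
  commands:
    - [-2, 0, 0, 0, 0.8]
    - [0, 0, 0, 0, 0.8]

```text
time: 13.9
position: [0.5935, 0.1398, 0.1029]
orientation: [0.845, 0.535, 0.021, 0.01]
ft_force: [3.7, -2.0, -12.2]
gripper_width: 0.0108
```

```bash
python3 st.py
```

```text
t 13.9 P [593.5 139.8 102.9] jaw 1.1293 knob -0.0037 zax [ 0.046  0.006 -0.999] w 10.8 F [  3.7  -2.  -12.2] T [-0.97  0.01 -0.  ] Ftool [-0.5  3.7 12.3]
```

Call:
apply_moves:
  commands:
    - [0, 0, 0, 0, 0.4]
    - [0, 0, 0, 0, 0]
    - [0, 0, 0, 0, -0.3]
    - [0, 0, -25, 0, -0.3]
    - [0, 0, -30, 0, -0.3]
    - [0, 0, -20, 0, -0.3]
    - [-20, 0, 0, 0, -0.3]
    - [-25, 1, 0, -3.2, -0.3]
    - [-28, -1.5, 0, -3.2, -0.3]
    - [-28, -3, 0, 0, -0.3]
    - [0, 0, 0, 0, -0.3]

```text
time: 15.0
position: [0.5449, 0.0416, 0.1796]
orientation: [0.812, 0.583, 0.022, 0.013]
ft_force: [-0.2, 0.8, 0.0]
gripper_width: 0.0554
```

```bash
python3 st.py;python3 - <<'E'
from h import *
import cv2
f=manip.grab_frame("wrist");cv2.imwrite("pics/w12.png",cv2.resize(f,None,fx=1.5,fy=1.5))
E
```

```text
t 15.0 P [544.9  41.6 179.6] jaw 1.2462 knob 0.1132 zax [ 0.05   0.004 -0.999] w 55.4 F [-0.2  0.8  0. ] T [0.03 0.02 0.01] Ftool [ 0.7 -0.5 -0.1]
```

View pics/w12.png

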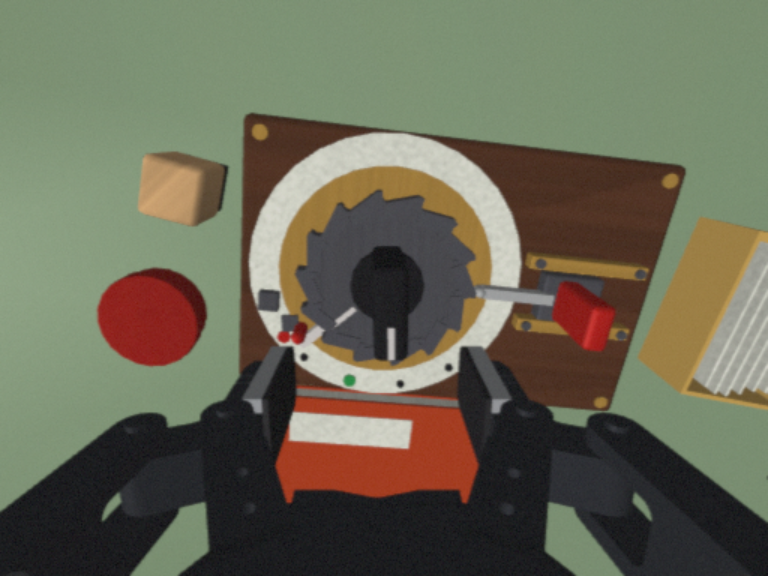

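Call:
apply_moves:
  commands:
    - [5.8, 0, 10, 0, -0.3]
    - [0, 0, 25, 0, -0.3]
    - [0, 0, 25, 0, -0.3]
    - [0, 0, 18, 0, -0.3]
    - [0, 0, 3, 0, -0.3]
    - [0, 0, 0, 0, -0.3]

```text
time: 15.65
position: [0.5518, 0.052, 0.0926]
orientation: [0.812, 0.584, 0.022, 0.012]
ft_force: [-0.5, -0.2, -0.3]
gripper_width: 0.0553
```

```bash
python3 st.py;python3 - <<'E'
from h import *
import cv2
f=manip.grab_frame("wrist");cv2.imwrite("pics/w13.png",cv2.resize(f,None,fx=1.5,fy=1.5))
E
```

```text
t 15.65 P [551.8  52.   92.6] jaw 1.2474 knob 0.1144 zax [ 0.049  0.006 -0.999] w 55.3 F [-0.5 -0.2 -0.3] T [-0.02  0.06  0.02] Ftool [-0.3 -0.5  0.2]
```

View pics/w13.png

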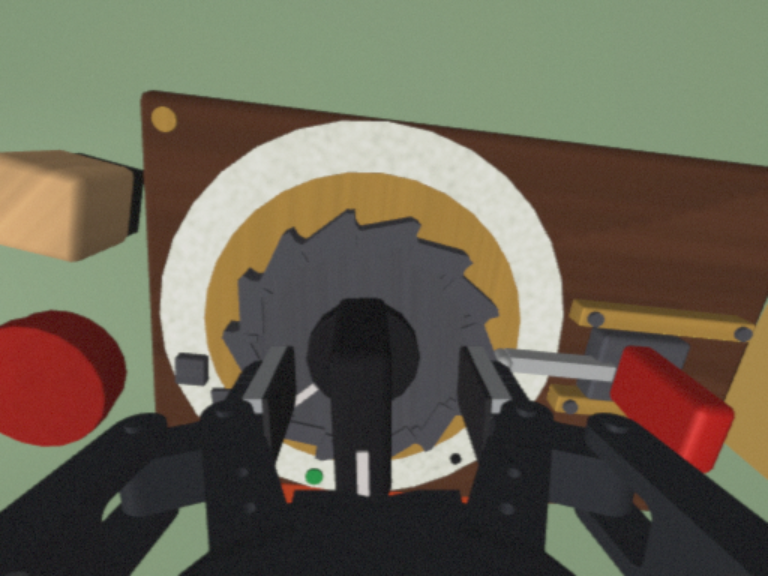

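Call:
apply_moves:
  commands:
    - [-3.5, 0.5, -5, 0, -0.3]
    - [0, 0, 0, 0, -0.3]

```text
time: 15.9
position: [0.5515, 0.0486, 0.0996]
orientation: [0.811, 0.584, 0.022, 0.013]
ft_force: [-0.5, -0.6, -0.9]
gripper_width: 0.0555
```

```bash
python3 st.py;python3 - <<'E'
from h import *
import cv2
f=manip.grab_frame("wrist");cv2.imwrite("pics/w14.png",cv2.resize(f,None,fx=1.5,fy=1.5))
E
```

```text
t 15.9 P [551.5  48.6  99.6] jaw 1.248 knob 0.115 zax [ 0.051  0.006 -0.999] w 55.5 F [-0.5 -0.6 -0.9] T [ 0.    0.05 -0.05] Ftool [-0.7 -0.3  0.8]
```

View pics/w14.png

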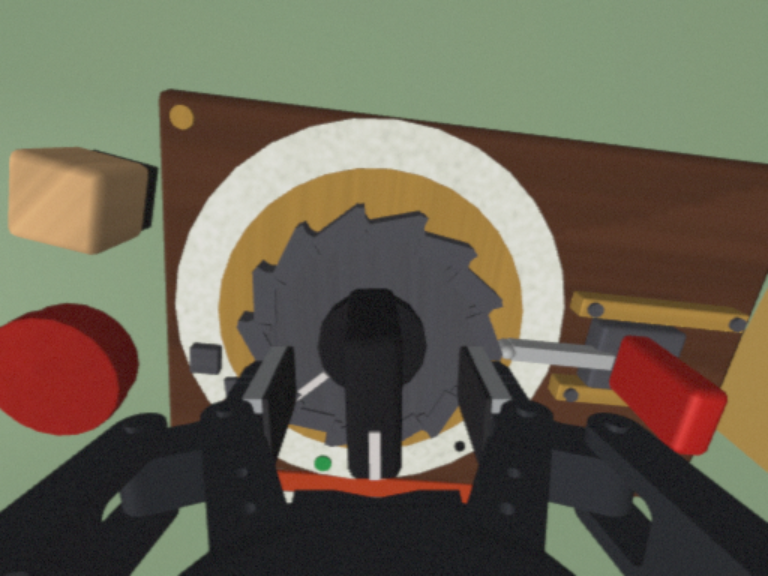

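Call:
apply_moves:
  commands:
    - [-0.5, 0, 0, 0, 0]
    - [0, 0, 0, 0, 0.4]
    - [0, 0, 0, 0, 0.7]
    - [0, 0, 0, 0, 0.7]
    - [0, 0, 0, 0, 0.7]

```text
time: 16.45
position: [0.5515, 0.0474, 0.1008]
orientation: [0.811, 0.584, 0.023, 0.014]
ft_force: [1.0, 2.1, -0.5]
gripper_width: 0.0151
```

```bash
python3 st.py
```

```text
t 16.45 P [551.5  47.4 100.8] jaw 1.248 knob 0.115 zax [ 0.053  0.004 -0.999] w 15.1 F [ 1.   2.1 -0.5] T [-0.6   0.25  0.24] Ftool [2.3 0.2 0.6]
```

Call:
apply_moves:
  commands:
    - [0, 0, 0, -2, 0.7]
    - [0, 0, 0, -2, 0.7]
    - [0, 0, 0, 0, 0.7]

```text
time: 16.75
position: [0.5516, 0.0477, 0.1008]
orientation: [0.79, 0.613, 0.022, 0.015]
ft_force: [-1.3, -0.0, 0.9]
gripper_width: 0.0154
```

```bash
python3 st.py
```

```text
t 16.75 P [551.6  47.7 100.8] jaw 1.3198 knob 0.1868 zax [ 0.053  0.004 -0.999] w 15.4 F [-1.3 -0.   0.9] T [-0.73  0.38  0.14] Ftool [-0.3 -1.2 -1. ]
```

Call:
apply_moves:
  commands:
    - [0, 0, 0, -2, 0.7]
    - [0, 0, 0, 0, 0.7]

```text
time: 16.95
position: [0.5516, 0.0478, 0.1008]
orientation: [0.779, 0.626, 0.022, 0.015]
ft_force: [-1.1, -0.5, 1.8]
gripper_width: 0.0151
```

```bash
python3 st.py
```

```text
t 16.95 P [551.6  47.8 100.8] jaw 1.3536 knob 0.2206 zax [ 0.053  0.004 -0.999] w 15.1 F [-1.1 -0.5  1.8] T [-0.55  0.32  0.31] Ftool [-0.6 -0.8 -1.8]
```

Call:
apply_moves:
  commands:
    - [0, 0, 0, -2, 0.7]
    - [0, 0, 0, 0, 0.7]

```text
time: 17.15
position: [0.5516, 0.0479, 0.1008]
orientation: [0.769, 0.638, 0.022, 0.015]
ft_force: [-0.5, -0.0, 1.6]
gripper_width: 0.015
```

```bash
python3 st.py
```

```text
t 17.15 P [551.6  47.9 100.8] jaw 1.3859 knob 0.2529 zax [ 0.053  0.005 -0.999] w 15.0 F [-0.5 -0.   1.6] T [-0.48  0.4   0.09] Ftool [-0.1 -0.4 -1.6]
```

Call:
apply_moves:
  commands:
    - [0, 0, 0, -2, 0.7]
    - [0, 0, 0, -2, 0.7]
    - [0, 0, 0, 0, 0.7]

```text
time: 17.45
position: [0.5516, 0.0481, 0.1008]
orientation: [0.748, 0.663, 0.022, 0.016]
ft_force: [-0.4, -0.5, 0.3]
gripper_width: 0.0152
```

```bash
python3 st.py; python3 - <<'E'
from h import *
import cv2
f=manip.grab_frame("wrist");cv2.imwrite("pics/w15.png",cv2.resize(f[150:300,100:480],None,fx=2.1,fy=2.1,interpolation=cv2.INTER_CUBIC))
E
```

```text
t 17.45 P [551.6  48.1 100.8] jaw 1.4506 knob 0.3176 zax [ 0.053  0.005 -0.999] w 15.2 F [-0.4 -0.5  0.3] T [-0.19  0.4   0.06] Ftool [-0.5 -0.3 -0.3]
```

View pics/w15.png

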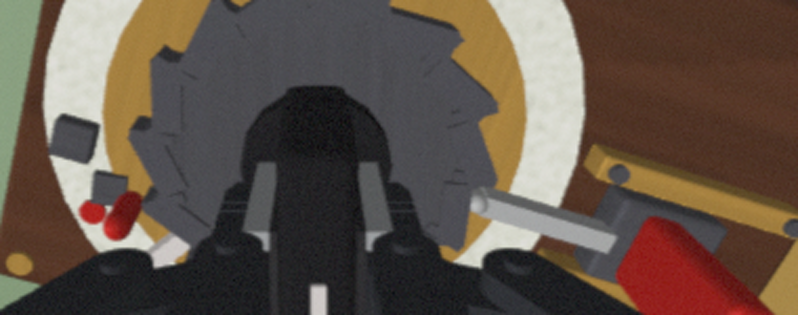

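Call:
apply_moves:
  commands:
    - [0, 0, 0, 0, 0.7]
    - [0, 0, 0, -3, 0.7]
    - [0, 0, 0, -3, 0.7]
    - [0, 0, 0, -3, 0.7]
    - [0, 0, 0, -3, 0.7]
    - [0, 0, 0, -3, 0.7]
    - [0, 0, 0, 0, 0.7]

```text
time: 18.2
position: [0.5517, 0.0489, 0.1008]
orientation: [0.657, 0.754, 0.02, 0.017]
ft_force: [-0.3, -1.0, 1.4]
gripper_width: 0.015
```

```bash
python3 st.py
```

```text
t 18.2 P [551.7  48.9 100.8] jaw 1.7081 knob 0.5751 zax [ 0.053  0.008 -0.999] w 15.0 F [-0.3 -1.   1.4] T [0.4  0.4  0.12] Ftool [-0.9 -0.4 -1.5]
```

Call:
apply_moves:
  commands:
    - [0, 0, 0, -3, 0.7]
    - [0, 0, 0, 0, 0.7]

```text
time: 18.4
position: [0.5516, 0.049, 0.1008]
orientation: [0.638, 0.769, 0.02, 0.018]
ft_force: [-1.6, -0.7, 3.1]
gripper_width: 0.0153
```

```bash
python3 st.py
```

```text
t 18.4 P [551.6  49.  100.8] jaw 1.7564 knob 0.6234 zax [ 0.053  0.008 -0.999] w 15.3 F [-1.6 -0.7  3.1] T [0.44 0.36 0.18] Ftool [-0.4 -1.5 -3.1]
```

Call:
apply_moves:
  commands:
    - [0, 0, 0, -2.5, 0.7]
    - [0, 0, 0, 0, 0.7]

```text
time: 18.6
position: [0.5516, 0.0492, 0.1008]
orientation: [0.624, 0.781, 0.02, 0.018]
ft_force: [-1.6, -0.5, 1.7]
gripper_width: 0.0147
```

```bash
python3 st.py
```

```text
t 18.6 P [551.6  49.2 100.8] jaw 1.7945 knob 0.6615 zax [ 0.053  0.009 -0.999] w 14.7 F [-1.6 -0.5  1.7] T [0.56 0.47 0.24] Ftool [-0.1 -1.6 -1.8]
```

Call:
apply_moves:
  commands:
    - [0, 0, 0, -2.5, 0.7]
    - [0, 0, 0, 0, 0.7]

```text
time: 18.8
position: [0.5516, 0.0492, 0.1008]
orientation: [0.609, 0.793, 0.02, 0.018]
ft_force: [-0.0, -0.4, 1.1]
gripper_width: 0.0151
```

```bash
python3 st.py
```

```text
t 18.8 P [551.6  49.2 100.8] jaw 1.8322 knob 0.6992 zax [ 0.053  0.009 -0.999] w 15.1 F [-0.  -0.4  1.1] T [0.66 0.44 0.1 ] Ftool [-0.4 -0.1 -1.1]
```

Call:
apply_moves:
  commands:
    - [0, 0, 0, -2.5, 0.7]
    - [0, 0, 0, 0, 0.7]

```text
time: 19.0
position: [0.5515, 0.0494, 0.1008]
orientation: [0.594, 0.804, 0.02, 0.018]
ft_force: [-0.4, -0.9, 2.0]
gripper_width: 0.0151
```

```bash
python3 st.py; python3 - <<'E'
from h import *
import cv2
f=manip.grab_frame("wrist");cv2.imwrite("pics/w16.png",cv2.resize(f,None,fx=1.5,fy=1.5,interpolation=cv2.INTER_CUBIC))
E
```

```text
t 19.0 P [551.5  49.4 100.8] jaw 1.8698 knob 0.7368 zax [ 0.053  0.01  -0.999] w 15.1 F [-0.4 -0.9  2. ] T [0.84 0.52 0.12] Ftool [-0.8 -0.5 -2. ]
```

View pics/w16.png

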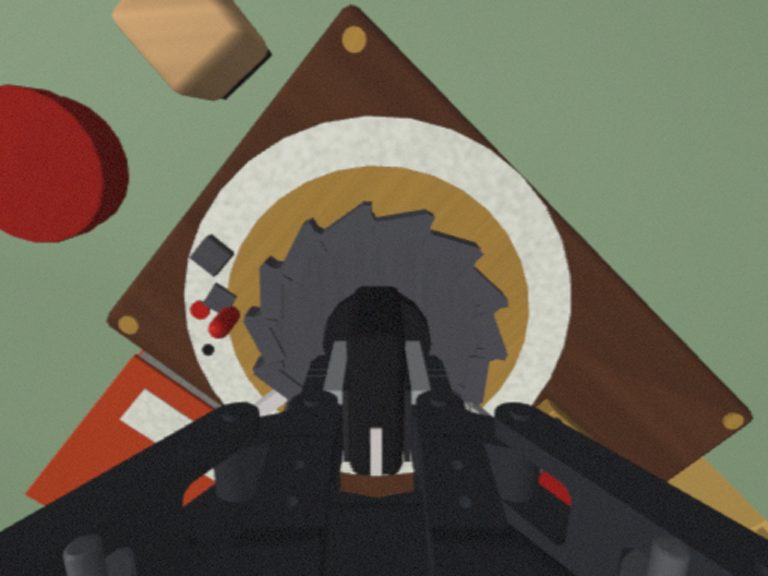

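Call:
apply_moves:
  commands:
    - [0, 0, 0, -2, 0.7]
    - [0, 0, 0, 0, 0.7]
    - [0, 0, 0, 0, 0.4]
    - [0, 0, 0, 0, 0]
    - [0, 0, 0, 0, -0.3]
    - [0, 0, 0, 0, -0.3]
    - [0, 0, -25, 0, -0.3]
    - [0, 0, -30, 0, -0.3]
    - [0, 0, -30, 0, -0.3]
    - [0, 0, -20, 0, -0.3]
    - [0, 0, 0, 0, -0.3]

```text
time: 20.15
position: [0.5454, 0.048, 0.2085]
orientation: [0.585, 0.811, 0.018, 0.018]
ft_force: [0.2, -0.1, -0.6]
gripper_width: 0.0555
```

```bash
python3 st.py; python3 - <<'E'
from h import *
import cv2
f=manip.grab_frame("wrist");cv2.imwrite("pics/w17.png",cv2.resize(f,None,fx=1.5,fy=1.5,interpolation=cv2.INTER_CUBIC))
E
```

```text
t 20.15 P [545.4  48.  208.5] jaw 1.8907 knob 0.7577 zax [ 0.051  0.008 -0.999] w 55.5 F [ 0.2 -0.1 -0.6] T [0.03 0.   0.02] Ftool [-0.1  0.1  0.6]
```

View pics/w17.png

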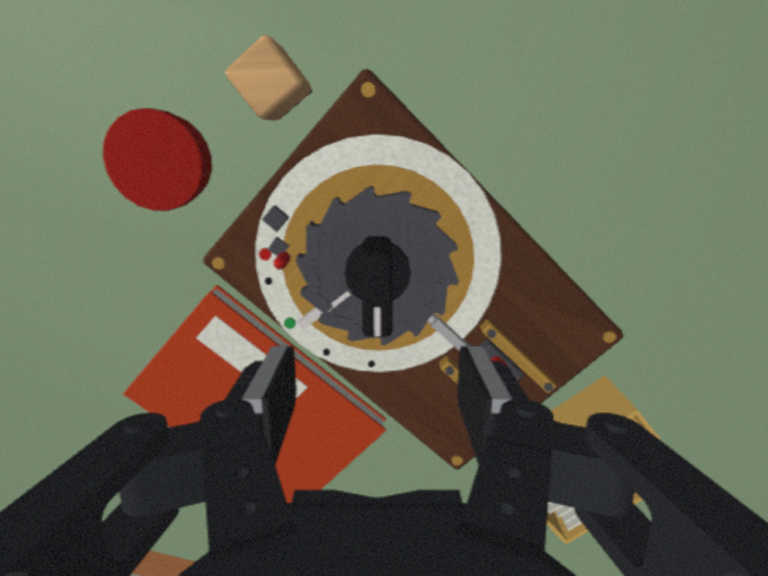

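Call:
apply_moves:
  commands:
    - [30, -20, -15, 0, -1]
    - [30, -25, -15, 0, -1]
    - [30, -20, 0, 0, -1]
    - [0, 0, 0, 0, -1]

```text
time: 20.6
position: [0.4501, 0.1139, 0.2289]
orientation: [0.586, 0.81, 0.016, 0.015]
ft_force: [0.6, 0.3, -0.7]
gripper_width: 0.0855
```

```bash
python3 st.py; python3 - <<'E'
from h import *
import cv2
f=manip.grab_frame("wrist");cv2.imwrite("pics/w18.png",cv2.resize(f,None,fx=1.5,fy=1.5,interpolation=cv2.INTER_CUBIC))
f=manip.grab_frame("scene");cv2.imwrite("pics/s18.png",cv2.resize(f[120:260,190:345],None,fx=4,fy=4,interpolation=cv2.INTER_CUBIC))
E
```

```text
t 20.6 P [450.1 113.9 228.9] jaw 1.8877 knob 0.7547 zax [ 0.044  0.008 -0.999] w 85.5 F [ 0.6  0.3 -0.7] T [-0.01  0.    0.02] Ftool [0.1 0.7 0.7]
```

View pics/w18.png

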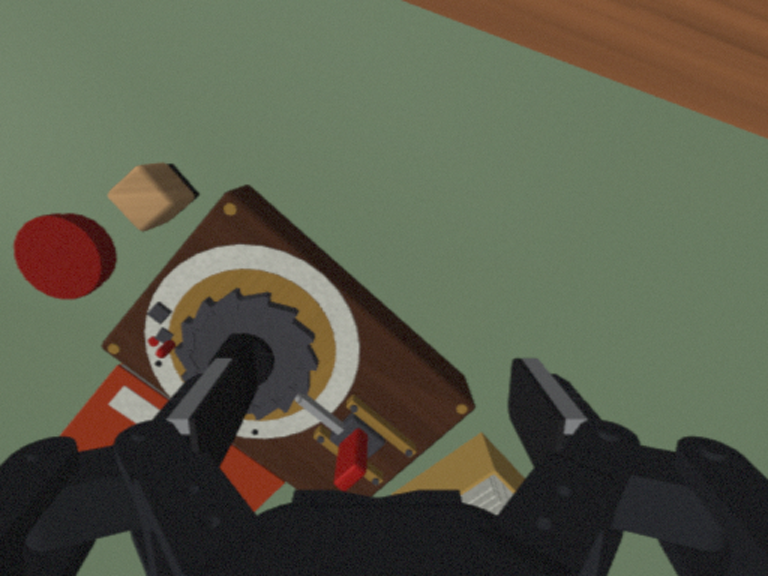

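View pics/s18.png

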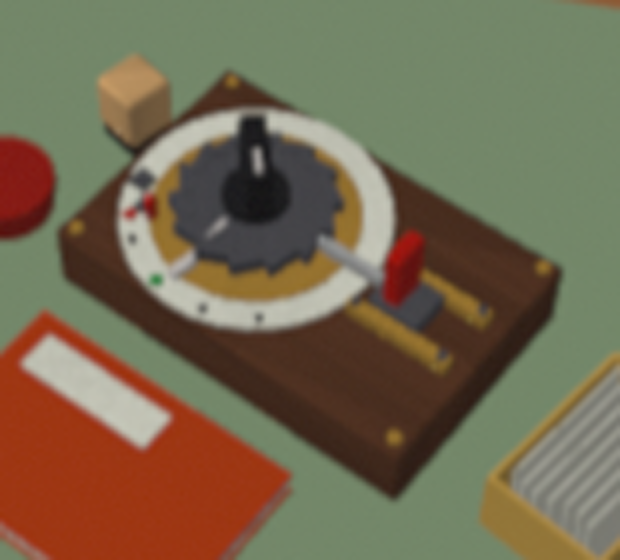

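```bash
python3 - <<'E'
from h import *
p=[.5495,.0485,-.438]
for p in([.5514,.049,-.4407],[.5495,.0485,-.438]):
  for u in((178,273),(215,231)):
    q=ray("scene",np.array(u)/4+[190,120],.068)-H(p,0,0,.068);print(np.hypot(*q[:2]),np.arctan2(q[1],q[0])-p[2]+.9)
print(manip.finish_job())
E
```

```text
0.06613539296406169 0.8726316377771385
0.03127990424768172 0.7640453747620722
0.06761801395178348 0.8892092172346322
0.03263250300858378 0.805949712481594
the job is handed in; nothing more can be done
None
```

I reset the dial and turned it forward two clicks, then handed the job in at about 20.7 s of the 72 s allowed. No verdict comes back, so what follows rests on my own checks.

1. **Release:** I pulled the slide fully out, and the wrist picture showed the pawl clear of the teeth.
2. **Reset:** I turned the knob back in steps of 6°, then smaller ones, until the pointer met the stop at about 0.11 rad. The torque rose to about 0.5 N m and I stopped there.
3. **Pawl home:** I pushed the slide in until it stopped moving, 14.4 mm from the full-out position (nominal 14 mm). The pawl's nose was against the teeth again.
4. **Two clicks:** The torque rose to about 0.3 N m and fell at 0.25 rad, then rose to about 0.24 N m and fell at 0.70 rad. I let go at about 0.76 rad, short of the next tooth at 1.15.

**Last checks:** The scene picture shows the tab where it started and the pointer just past the green dot. The seal, ink tin, booklet and slip box look unmoved, and the gripper is clear of everything.

**What disagreed:**
- **Final knob angle:** The gripper reading gave 0.76 rad, while the pointer in the picture gave 0.76 to 0.89. Both lie between the second and third clicks.
- **Slide position:** When I gripped the slide the second time, the tool stood about 4 mm nearer home than when I had left it. It may have been dragged slightly as the gripper opened or closed. By then the dial was already at its stop.
- **Tool tilt:** The tool drifted to about 3° of tilt during the job, with no visible effect. Forces in my readings stayed under 15 N.

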